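# Stow a conduit coupling in a push-latch drawer

### The arm

A 7-joint arm with a two-finger parallel gripper is mounted at the origin on the work surface. World frame = base frame: x ahead of the robot, y to its left, z up, the work surface at z = 0. Lengths are in m, angles in rad, forces in N, time in s.
With the tool pointing down it reaches from about 0.425 to 0.875 m from the base axis. Payload 4.7 kg.
Tool frame: the origin (TCP) lies at the very end of the fingers, on their centre line; the grasp point (between the pads) lies 19 mm behind it; z points along the fingers, y is the direction in which the jaws open and shut (so a half turn about z gives the same grasp; the last joint's range is limited). The gripper opens to 87 mm and grips with 3 to 60 N. Pads are 19 mm wide; open, the fingers measure 117 mm over their backs; the gripper's body (75 mm by 190 mm) begins 51 mm behind the grasp point.
Start: joints at [-1.17, 0.321, -0.07, 1.45, 0.023, 1.371, -0.057], TCP at [0.245, 0.602, 0.223] pointing down, gripper open.
Joint ranges: [-2.86, 2.86], [-0.3, 2.09], [-1.38, 1.24], [0.06, 2.45], [-1.56, 4.7], [0.09, 2.05], [-2.69, 2.69]. Speed limits (rad/s): [2.57, 2.57, 3.14, 3.14, 3.14, 3.14, 3.14].

### API

Orientations are given as a unit quaternion [w, x, y, z].
In Python, from rig import status, capture, env gives the robot as it stands. The module is installed in compiled form; this text tells all that it offers.
- The arm moves only by the shell command python3 -m creep 'ROWS' [OPENING]. ROWS is JSON, a list of rows, each an object of numbers: "x", "y", "z": the shift along the tool's x, y, z in mm; "wx", "wy", "wz": the turn, a rotation vector about the tool's x, y, z in rad. In form: [{"x": .., "y": .., "z": .., "wx": .., "wy": .., "wz": ..}, ...]. A call has 1 to 12 rows; each row shifts and turns the commanded pose from where the row before left it, along the tool's axes as they then stand; what a row does not reach is not made up. A row lasts 1/10 s, in which the tool goes at most 50 mm and 8.59 degrees, less where a joint would pass 70% of its speed; a pose out of reach is approached as far as the arm can. A call is refused whole if a number of a shift passes 50 or a number of a turn 0.15, either way. A call with a gripper value outside its range is refused whole. OPENING is the closure, from -1 (fully open) to 1 (shut), set as the call begins (- or left out, the last holds). The fingers move at their own pace and stop on an object; the grip force is fixed at half the most. Time passes only in rows, so rows that do not move let the fingers close. It gives the time, the measured TCP pose, the force and the opening at its end, in the units of the state.
- status.sense(): the state, without advancing time (a new reading comes with each control period).
- capture(name): name is "scene" or "side" or "wrist"; returns a dict with "frame" (480x640x3 uint8, blue, green, red), "z_map" (480x640 float32, m along the optical axis (not along the pixel's ray), 0 where there is no reading), "fx", "fy", "cx", "cy" (pixels), "world_to_cam" (4x4, takes a point from world to camera coordinates). Camera axes: x right, y up, looking along -z (the intrinsics and any distortion apply to the point x, -y, -z); pixel columns grow to the right and rows downward; lengths in m; the calibration is good to about 2 mm. A picture is of the moment at which its call begins.
- env.sign_off(): hands the job in, once; it reports no verdict.
The state is a dict: "time_s": time; "q": joint angles; "qd": joint speeds; "joint_torque": joint torques, N m; "tcp_pos": TCP position; "orientation": TCP orientation; "force": force on the tool from outside, world axes, zero at the start; "wrist_torque": the same for the moment, N m; "gripper_width": finger opening in m.
Only numpy, scipy, OpenCV 4.12 (cv2) and the standard library are available. Lean on these libraries where they do the work, as an engineer would, in place of code of your own. Each camera call takes 0.05 s, during which the arm holds its last target. There are 200 camera calls.

### The job

Press the front of the shut yellow drawer to release its push latch and let it spring out fully, stand the loose steel conduit coupling upright in it, then press the drawer back in until the latch catches again and it stays shut by itself. Press gently, feeling for the end of the travel: never lean hard on the drawer. Keep the blue drawer latched and leave the other things on the bench where they are.

Things in the scene. Friction and masses are not known exactly. Their poses are not given: they have to be found in the camera images.
- yellow_drawer (a joint): Travel (m) of the yellow-fronted drawer: 0 = shut, held by its latch; +0.080 = sprung fully out; negative = pressed in beyond the latched place. A spring pushes it outwards with about 7 N when shut and 2.5 N when out, against slight friction; once released it slides out in about 0.5 s, pushing whatever is still in front of it. Pressing it with more than 28 N is too hard.
- yellow_front (a point): Centre of the outer face of the yellow drawer front (136 mm wide, 60 mm high, white paper label), 52 mm above the bench; it moves with the drawer. Its -x axis points out of the face, the way the drawer opens; y along the face, z up. Press near this centre.
- yellow_floor (a point): Point on the inside floor of the yellow drawer's black tray, 28 mm above the bench, 64 mm behind the outer face, midway across; moves with the drawer, axes as yellow_front. Middle of the part open to above when fully out: 84 mm along x, 122 mm along y. The tray reaches from -42 to +103 mm in x; its sides rise 42 mm above this floor, its front panel 54 mm.
- yellow_latch (a point): Hidden push-push latch in the cabinet under the drawer (this point: bench level, middle of the cabinet). It changes over only in the last 1 to 2 mm before a firm stop, which lies 7 to 19 mm beyond the latched place: it differs each time and cannot be seen. Pressed to the stop from shut and let go: drawer springs out. From open: it comes back to 0 and stays. Pressed short of it: state unchanged.
- yellow_top (a point): Middle of the front edge of the top of the grey sheet-metal cabinet that holds the yellow drawer: 150 mm wide, 200 deep, 92 high, fixed; the roof's underside is 86 mm above the bench. The shut drawer's face stands 26 mm in front of it. Pushing the drawer in takes 3 N (out) to 8 N (shut), rising to 11-14 N over the last 4 mm, then steeply at the stop (16 N = surely there).
- blue_drawer (a joint): Travel (m) of the same kind of drawer with a blue front in a second cabinet of the same size beside the first: 0 = latched. It shall stay latched. Either cabinet may be the left one.
- blue_front (a point): Centre of the outer face of the blue drawer front (136 x 60 mm, 52 mm above the bench).
- coupling_center (a point): Centre of the steel conduit coupling: a silver-grey upright cylinder 34 mm in diameter (35 mm at its two collars) and 50 mm high, about 0.16 kg, standing on the bench off to the left or the right; the point lies 25 mm above its foot, z along its axis.
- brass_fitting_center (a point): Centre of a brass and copper coloured fitting, 42 mm in diameter, 34 mm high, on the bench on the other side; not to be moved.
- locknut_at (a point): Flat steel ring nut, 52 mm across, 9 mm high, lying on the bench (point on its axis); not to be moved.
- tape_roll_at (a point): Blue tape roll, 70 mm across, 19 mm high, lying on the bench (point on its axis); not to be moved.
- carton_at (a point): Cardboard box 90 x 120 x 70 mm (x, y, z) on the bench (point near its base, at its middle); not to be moved.
- wrench_at (a point): Steel wrench lying flat on the bench; not to be moved.
- stock_can_at (a point): Green can, 60 mm across, 60 mm high, standing on the bench (point near its base, on its axis); not to be moved.
Not all that is in view belongs to the job. There is more than one size of the part that bears coupling_center; the job needs the middle-sized.

How it is judged:
On the way, in this order (a step that is already met when the one before it is completed fails the run):
1. the yellow drawer, released by a press, has sprung fully out (travel over 72 mm) (value of joint yellow_drawer above 0.072 m), for 0.2 s.
2. the coupling stands upright on the floor of the open drawer, let go (x of coupling_center in the frame of yellow_floor between -0.042 and 0.11 m and y of coupling_center in the frame of yellow_floor between -0.061 and 0.061 m and z of coupling_center in the frame of yellow_floor between 0.018 and 0.032 m and angle between coupling_center's own z axis and vertical below 0.15 rad and value of joint yellow_drawer above 0.06 m and contact force between the fingers and coupling below 0.05 N), for 0.3 s.
3. the drawer is shut and held by its latch, with nothing pressing on it (value of joint yellow_drawer between -0.004 and 0.004 m and velocity of joint yellow_drawer between -0.01 and 0.01 m/s and contact force between each of the arm, the fingers and yellow_drawer below 0.05 N), for 0.5 s.
At the end, for the whole second after the job is handed in: The coupling stands upright (within 0.15 rad) and at rest on the floor of the yellow drawer, inside its walls, the yellow drawer is latched (travel within 4 mm of 0) and still, and the blue drawer is still latched (under 4 mm) (x of coupling_center in the frame of yellow_floor between -0.042 and 0.11 m and y of coupling_center in the frame of yellow_floor between -0.061 and 0.061 m and z of coupling_center in the frame of yellow_floor between 0.018 and 0.032 m and angle between coupling_center's own z axis and vertical below 0.15 rad and value of joint yellow_drawer between -0.004 and 0.004 m and velocity of joint yellow_drawer between -0.01 and 0.01 m/s and value of joint blue_drawer below 0.004 m and linear speed of coupling below 0.02 m/s); the robot touches nothing.
It fails at once if the yellow drawer is pressed with more than 28 N (contact force between any of the fingers, the arm and yellow_drawer above 28 N).
It fails at once if the blue drawer is released or pulled out (over 10 mm) (value of joint blue_drawer above 0.01 m).
It fails at once if another thing on the bench is moved by more than 25 mm (distance of any of brass_fitting_center, locknut_at, tape_roll_at, carton_at, wrench_at, stock_can_at from where it was at the start of the episode above 0.025 m).
It also fails if it takes over 72 s, if anything falls off the work surface, if the arm or the gripper's body presses on something with over 40 N, if the wrist force passes 120 N, or if a joint passes its speed limit or range.

## Working session

There is one attempt and no reset: what is moved stays moved. The work goes in short steps, Python scripts to look and compute and a shell command to move; the robot and the scene stay as the last step left them, time stands still between calls to the robot, and variables do not carry over. Pictures are saved under pics/ and viewed, about 8 in all and at most 12, crops included, and the job is handed in when it is done.

```bash
mkdir -p pics; cat > h.py <<'E'
import numpy as np, cv2
from rig import status, capture, env
def snap(n,f):
    c=capture(n); cv2.imwrite('pics/'+f+'.png',c['frame']); np.savez('pics/'+f+'.npz',**c); return c
def load(f): return dict(np.load('pics/'+f+'.npz'))
def pts(c):
    z=c['z_map']; v,u=np.mgrid[:480,:640]
    X=(u-c['cx'])/c['fx']*z; Y=-(v-c['cy'])/c['fy']*z
    P=np.stack([X,Y,-z,np.ones_like(z)],-1)@np.linalg.inv(c['world_to_cam']).T
    return P[...,:3]
def ray(c,u,v,h):
    T=np.linalg.inv(c['world_to_cam']); d=T[:3,:3]@np.array([(u-c['cx'])/c['fx'],-(v-c['cy'])/c['fy'],-1]); o=T[:3,3]
    return o+d*(h-o[2])/d[2]
E
python3 - <<'E'
from h import *
s=status.sense(); print(s)
a=snap('scene','s0'); b=snap('side','d0')
print(a['fx'],a['cx'],a.keys(),a['world_to_cam'],b['world_to_cam'])
cv2.imwrite('pics/both.png',cv2.resize(np.vstack([a['frame'],b['frame']]),(400,600)))
E
```

```text
{'time_s': 0.0, 'q': array([-1.1699102 ,  0.3218265 , -0.07005398,  1.45168595,  0.02258946,
        1.37083214, -0.05691155]), 'qd': array([-8.54610686e-05, -6.55830128e-04,  7.66286697e-04, -4.43721290e-04,
       -1.35535216e-03, -3.21841523e-03, -4.49770585e-04]), 'joint_torque': array([-5.05037278e-04, -4.91292286e+01, -4.03987644e-01, -3.12525845e+01,
       -6.39721518e-02,  4.38476563e-02,  1.37228412e-04]), 'tcp_pos': array([0.24503451, 0.60142643, 0.22145353]), 'orientation': array([-1.39346924e-04,  1.92195607e-01,  9.81356145e-01, -9.72880646e-04]), 'force': array([0.06216406, 0.67093197, 0.87656116]), 'wrist_torque': array([ 0.00971436, -0.04128824, -0.0351338 ]), 'gripper_width': 0.08726070884507259}
534.5668323694433 322.6042159735054 dict_keys(['frame', 'z_map', 'fx', 'fy', 'cx', 'cy', 'world_to_cam']) [[ 0.35229764  0.93584272  0.00920706 -0.25438975]
 [-0.76420336  0.28197718  0.58007076  0.35272379]
 [ 0.54025882 -0.21139362  0.81451405 -1.78822192]
 [ 0.          0.          0.          1.        ]] [[ 0.98584241 -0.16744605  0.00875029 -0.52859845]
 [ 0.11770207  0.72825382  0.67512414 -0.15349165]
 [-0.11941931 -0.66453607  0.73765225 -1.10906121]
 [ 0.          0.          0.          1.        ]]
```

View pics/s0.png

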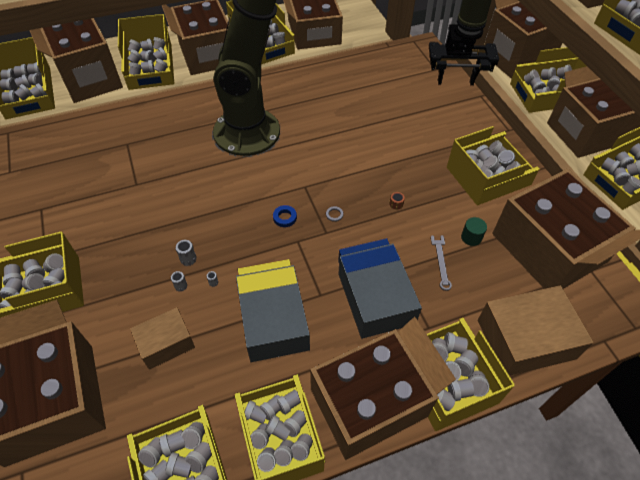

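View pics/d0.png

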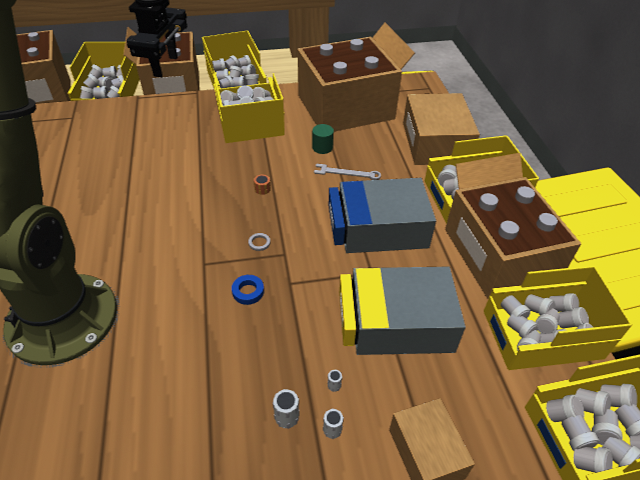

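Three upright cylinders could be the coupling: scene (185,250) is large, (178,281) middle and (212,278) small. In the side view they are (286,408), (333,422) and (335,380). I pick the middle one and will check it by diameter and height in a close crop. The yellow drawer is shut, with its face at about (347,312) in the side view.

```bash
python3 - <<'E'
from h import *
a=load('s0'); b=load('d0')
for n,c,uv in (('scene',a,[(185,250),(178,281),(212,278)]),('side',b,[(286,408),(333,422),(335,380)])):
    P=pts(c)
    for u,v in uv:
        w=P[v-28:v+29,u-24:u+25].reshape(-1,3); f=c['frame'][v-28:v+29,u-24:u+25].reshape(-1,3)
        m=w[:,2]>0.012
        q=w[m]; 
        m0=np.median(q,0); q=q[np.hypot(*(q-m0)[:,:2].T)<0.035]
        top=q[q[:,2]>q[:,2].max()-.006]
        (cx,cy),r=cv2.minEnclosingCircle(top[:,:2].astype(np.float32))
        print(n,(u,v),'h',np.percentile(q[:,2],98).round(4),'top c',round(cx,4),round(cy,4),'r',round(r,4),len(q))
    hsv=cv2.cvtColor(c['frame'],cv2.COLOR_BGR2HSV)
    for col,lo,hi in (('yel',(22,120,80),(35,255,255)),('blue',(105,120,40),(125,255,255))):
        m=cv2.inRange(hsv,lo,hi)>0; X=P[m]; 
        t=(X[:,2]>.07)&(X[:,2]<.1)&(X[:,0]<.9)&(abs(X[:,1])<.45)&(X[:,0]>.4); 
        if t.sum()>50:
            for nm,zz in (('panel',(X[:,2]<.086)&(X[:,2]>.074)&t),('roof',(X[:,2]>.088)&t)):
                Q=X[zz]
                if len(Q)>20: print(n,col,nm,len(Q),cv2.minAreaRect((Q[:,:2]*1000).astype(np.float32)),Q[:,2].mean())
        t=(X[:,2]>.03)&(X[:,2]<.076)&(X[:,0]<.9)&(abs(X[:,1])<.45)&(X[:,0]>.4); Q=X[t]
        if len(Q)>20:
            vx=cv2.fitLine((Q[:,:2]*1000).astype(np.float32),cv2.DIST_HUBER,0,.01,.01).ravel(); print('  face line',len(Q),vx)
cr=np.hstack([cv2.resize(a['frame'][225:315,140:260],(480,360)),cv2.resize(b['frame'][360:450,260:360],(320,360))]); cv2.imwrite('pics/crop.png',cr)
E
```

```text
scene (185, 250) h 0.0716 top c 0.4381 -0.2919 r 0.0206 357
scene (178, 281) h 0.0568 top c 0.5145 -0.3305 r 0.0164 215
scene (212, 278) h 0.0444 top c 0.5342 -0.2464 r 0.0138 122
scene yel panel 428 ((732.56396484375, -24.652679443359375), (657.7434692382812, 334.19049072265625), 89.98247528076172) 0.08068917895099985
scene yel roof 1012 ((619.109375, -115.95858764648438), (146.57595825195312, 75.34288024902344), 81.76582336425781) 0.09354147492227279
  face line 515 [ 1.6713871e-02  9.9986029e-01  8.8279285e+02 -1.5470743e+02]
scene blue panel 244 ((629.46484375, 156.69837951660156), (59.298770904541016, 130.93614196777344), 1.4877046346664429) 0.08206006793364068
scene blue roof 896 ((653.51171875, 153.99757385253906), (146.84286499023438, 72.39474487304688), 85.97931671142578) 0.09325135394242191
side (286, 408) h 0.0676 top c 0.437 -0.2918 r 0.0229 785
side (333, 422) h 0.0519 top c 0.5148 -0.3283 r 0.0176 447
side (335, 380) h 0.0403 top c 0.5341 -0.2435 r 0.0141 229
side yel panel 707 ((732.2471313476562, -24.8616943359375), (334.30926513671875, 655.0567016601562), 0.05507257580757141) 0.0802089287694106
side yel roof 1534 ((629.7057495117188, -114.66313171386719), (148.4290771484375, 50.97612762451172), 82.07494354248047) 0.09150970955228044
  face line 1782 [ 1.7020551e-02  9.9985516e-01  8.8134393e+02 -1.8646454e+02]
side blue panel 401 ((614.8827514648438, 155.9329071044922), (136.76834106445312, 21.85709571838379), 85.26141357421875) 0.08061646859279278
side blue roof 910 ((660.47314453125, 155.44973754882812), (149.29061889648438, 49.80003356933594), 85.51787567138672) 0.09155598226649911
  face line 325 [ 4.6422365e-01 -8.8571805e-01  6.8521320e+02 -4.3364880e+01]
```

View pics/crop.png

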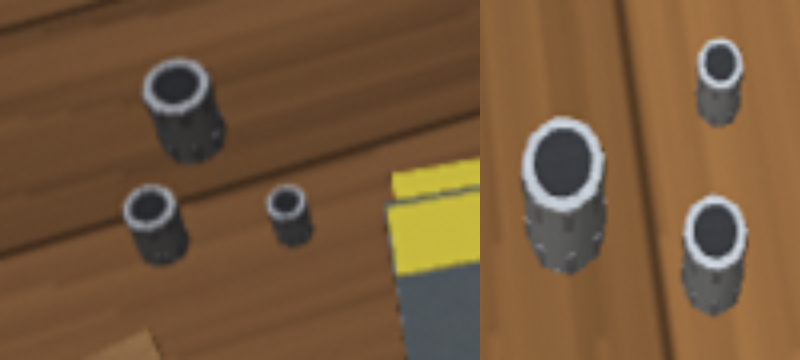

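The crop shows three grey tubes, and the middle one (scene (178,281)) measures about 35 mm across and 50 mm high, as described. Next I'll refine the drawer face and work out the shift to it.

```bash
cat >> h.py <<'E'
from scipy.spatial.transform import Rotation as R
def tool(s=None):
    s=s or status.sense(); q=s['orientation']; return s['tcp_pos'],R.from_quat([q[1],q[2],q[3],q[0]]).as_matrix()
def shift(t): p,M=tool(); return (M.T@(np.array(t)-p)*1000).round(1)
E
python3 - <<'E'
from h import *
ex=np.array([.990,-.138]); ey=np.array([.138,.990])
for f in ('s0','d0'):
    c=load(f); P=pts(c); hsv=cv2.cvtColor(c['frame'],cv2.COLOR_BGR2HSV)
    m=(cv2.inRange(hsv,(22,120,80),(35,255,255))>0)&(np.hypot(P[...,0]-.6,P[...,1]+.112)<.13)
    Q=P[m]; x=Q[:,:2]@ex; y=Q[:,:2]@ey; z=Q[:,2]
    for nm,k in (('face',(z>.03)&(z<.075)),('panel top',(z>.077)&(z<.087)),('roof',z>.0885)):
        if k.sum()>20: print(f,nm,k.sum(),'x',np.percentile(x[k],[2,50,98]).round(4),'y',np.percentile(y[k],[1,99]).round(4))
    k=(z>.03)&(z<.075)
    if k.sum()>50: print(cv2.fitLine((Q[k][:,:2]*1000).astype(np.float32),cv2.DIST_HUBER,0,.01,.01).ravel())
    for nm,lo,hi in (('tape',(105,120,40),(125,255,255)),):
        mm=(cv2.inRange(hsv,lo,hi)>0)&(P[...,2]<.03)&(P[...,0]>.2)&(abs(P[...,1])<.3); print(nm,np.median(P[mm],0) if mm.sum() else 0)
p,M=tool(); print(p,M.round(3))
E
```

```text
s0 panel top 321 x [0.5829 0.593  0.6042] y [-0.095   0.0364]
s0 roof 1003 x [0.6104 0.6395 0.6638] y [-0.1012  0.0422]
tape [0.39404327 0.00383352 0.01902439]
d0 face 203 x [0.5828 0.5876 0.6033] y [-0.0971  0.0352]
d0 panel top 615 x [0.5832 0.5933 0.604 ] y [-0.0948  0.0387]
d0 roof 1513 x [0.615  0.6392 0.6636] y [-0.0989  0.0453]
[ 6.7732133e-02  9.9770355e-01  5.7435602e+02 -1.3982141e+02]
tape [ 0.40125257 -0.00130093  0.01766557]
[0.24505062 0.6014983  0.22156698] [[-0.926  0.377 -0.001]
 [ 0.377  0.926 -0.002]
 [-0.    -0.002 -1.   ]]
```

```bash
python3 -m creep '[{"wz":-0.083},{"wz":-0.083},{"wz":-0.082}]' 1
python3 -m creep '[{"x":-16,"y":-27},{"x":-16,"y":-27},{"x":-16,"y":-27},{"x":-16,"y":-27},{"x":-16,"y":-27},{"x":-16,"y":-27},{"x":-16,"y":-27},{"x":-16,"y":-27},{"x":-16,"y":-27},{"x":-16,"y":-27},{"x":-16,"y":-27},{"x":-16,"y":-27}]'
python3 -m creep '[{"x":-16,"y":-27},{"x":-16,"y":-27},{"x":-16,"y":-27},{"x":-16,"y":-27},{"x":-16,"y":-27},{"x":-16,"y":-27},{"x":-16,"y":-27},{"x":-16,"y":-27},{"x":-16,"y":-27},{"x":-16,"y":-27},{"x":0,"y":0},{"x":0,"y":0}]'
python3 - <<'E'
from h import *
p,M=tool(); print(p,M.round(3),status.sense()['force']); print(shift([.5355,-.104,.042]))
snap('wrist','w0')
E
```

```text
[0.24505062 0.6014983  0.22156698] [[-0.926  0.377 -0.001]
 [ 0.377  0.926 -0.002]
 [-0.    -0.002 -1.   ]] [ 0.04021482  0.03185004 -0.63984067]
[-535.1 -543.5  180.6]validation failed for argument at $[0]...
validation failed for argument at $[0]...
validation failed for argument at $[0]...
```

View pics/w0.png

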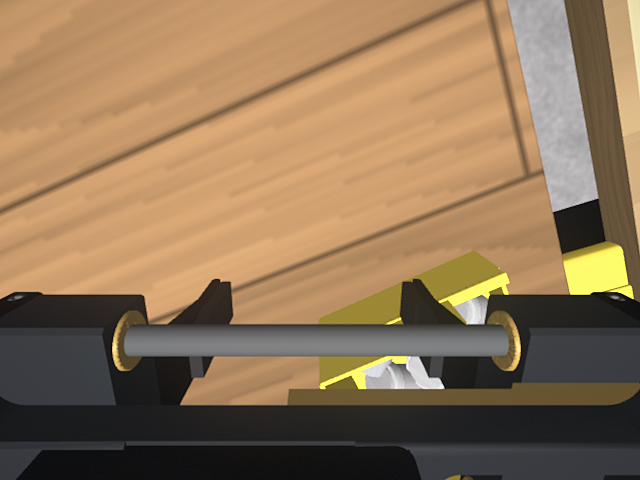

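The wrist view still shows the start pose with open fingers at about (210,320) and (425,320). All the calls were refused, so each row probably needs all six keys.

```bash
python3 -m creep '[{"x":0,"y":0,"z":0,"wx":0,"wy":0,"wz":-0.083},{"x":0,"y":0,"z":0,"wx":0,"wy":0,"wz":-0.083},{"x":0,"y":0,"z":0,"wx":0,"wy":0,"wz":-0.082}]' 1 &&
python3 -m creep '[{"x":-16,"y":-27,"z":0,"wx":0,"wy":0,"wz":0},{"x":-16,"y":-27,"z":0,"wx":0,"wy":0,"wz":0},{"x":-16,"y":-27,"z":0,"wx":0,"wy":0,"wz":0},{"x":-16,"y":-27,"z":0,"wx":0,"wy":0,"wz":0},{"x":-16,"y":-27,"z":0,"wx":0,"wy":0,"wz":0},{"x":-16,"y":-27,"z":0,"wx":0,"wy":0,"wz":0},{"x":-16,"y":-27,"z":0,"wx":0,"wy":0,"wz":0},{"x":-16,"y":-27,"z":0,"wx":0,"wy":0,"wz":0},{"x":-16,"y":-27,"z":0,"wx":0,"wy":0,"wz":0},{"x":-16,"y":-27,"z":0,"wx":0,"wy":0,"wz":0},{"x":-16,"y":-27,"z":0,"wx":0,"wy":0,"wz":0},{"x":-16,"y":-27,"z":0,"wx":0,"wy":0,"wz":0}]'
python3 - <<'E'
from h import *
p,M=tool(); print(p,M.round(3),status.sense()['force']); print(shift([.5355,-.104,.042]))
E
```

```text
time_s: 0.45
tcp_pos: [0.2451, 0.6018, 0.2221]
orientation: [-0.0, 0.068, 0.998, -0.0]
force: [0.1, -0.6, -0.4]
gripper_width: 0.0704
time_s: 1.65
tcp_pos: [0.3908, 0.2532, 0.2224]
orientation: [-0.0, 0.069, 0.998, 0.0]
force: [1.6, 0.2, -0.4]
gripper_width: 0.0005
[0.39076955 0.25316317 0.22244676] [[-0.99   0.138 -0.   ]
 [ 0.138  0.99   0.   ]
 [ 0.     0.    -1.   ]] [ 1.5683524   0.16397879 -0.44354687]
[-192.7 -333.7  180.4]
```

```bash
python3 -m creep '[{"x":-19,"y":-33,"z":0,"wx":0,"wy":0,"wz":0},{"x":-19,"y":-33,"z":0,"wx":0,"wy":0,"wz":0},{"x":-19,"y":-33,"z":0,"wx":0,"wy":0,"wz":0},{"x":-19,"y":-33,"z":0,"wx":0,"wy":0,"wz":0},{"x":-19,"y":-33,"z":0,"wx":0,"wy":0,"wz":0},{"x":-19,"y":-33,"z":0,"wx":0,"wy":0,"wz":0},{"x":-19,"y":-33,"z":0,"wx":0,"wy":0,"wz":0},{"x":-19,"y":-33,"z":0,"wx":0,"wy":0,"wz":0},{"x":-19,"y":-33,"z":0,"wx":0,"wy":0,"wz":0},{"x":-19,"y":-33,"z":0,"wx":0,"wy":0,"wz":0}]' &&
python3 -m creep '[{"x":0,"y":0,"z":30,"wx":0,"wy":0,"wz":0},{"x":0,"y":0,"z":30,"wx":0,"wy":0,"wz":0},{"x":0,"y":0,"z":30,"wx":0,"wy":0,"wz":0},{"x":0,"y":0,"z":30,"wx":0,"wy":0,"wz":0},{"x":0,"y":0,"z":30,"wx":0,"wy":0,"wz":0},{"x":0,"y":0,"z":30,"wx":0,"wy":0,"wz":0},{"x":0,"y":0,"z":0,"wx":0,"wy":0,"wz":0},{"x":0,"y":0,"z":0,"wx":0,"wy":0,"wz":0}]'
python3 - <<'E'
from h import *
print(shift([.5355,-.104,.042]))
snap('side','d1')
E
```

```text
time_s: 2.65
tcp_pos: [0.5333, -0.0999, 0.2225]
orientation: [0.0, 0.069, 0.998, 0.0]
force: [1.2, -0.1, 0.2]
gripper_width: 0.0005
time_s: 3.45
tcp_pos: [0.5329, -0.0987, 0.0427]
orientation: [-0.0, 0.069, 0.998, -0.0]
force: [0.9, 0.3, 1.4]
gripper_width: 0.0008
[-3.3 -4.9  0.7]
```

View pics/d1.png

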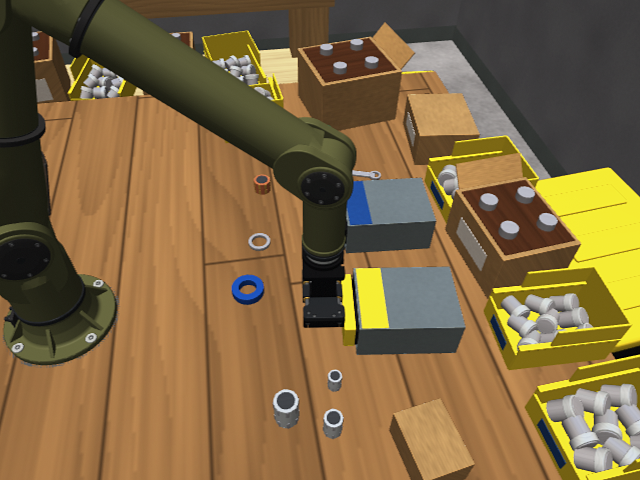

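```bash
cat > chk.py <<'E'
import sys,numpy as np
from rig import status
s=status.sense(); f=s['force']@[-.99,.138,0]; x=s['tcp_pos']@[.99,-.138,0]*1000
print('push %.1f N  xin %.1f mm'%(f,x)); sys.exit(f>float(sys.argv[1]))
E
python3 -m creep '[{"x":-6,"y":-5,"z":0,"wx":0,"wy":0,"wz":0},{"x":-8,"y":0,"z":0,"wx":0,"wy":0,"wz":0},{"x":-6,"y":0,"z":0,"wx":0,"wy":0,"wz":0},{"x":-4,"y":0,"z":0,"wx":0,"wy":0,"wz":0},{"x":0,"y":0,"z":0,"wx":0,"wy":0,"wz":0}]' >/dev/null; python3 chk.py 5 &&
python3 -m creep '[{"x":-2,"y":0,"z":0,"wx":0,"wy":0,"wz":0},{"x":0,"y":0,"z":0,"wx":0,"wy":0,"wz":0}]' >/dev/null; python3 chk.py 4 &&
python3 -m creep '[{"x":-2,"y":0,"z":0,"wx":0,"wy":0,"wz":0},{"x":0,"y":0,"z":0,"wx":0,"wy":0,"wz":0}]' >/dev/null; python3 chk.py 4 &&
python3 -m creep '[{"x":-2,"y":0,"z":0,"wx":0,"wy":0,"wz":0},{"x":0,"y":0,"z":0,"wx":0,"wy":0,"wz":0}]' >/dev/null; python3 chk.py 4 &&
python3 -m creep '[{"x":-2,"y":0,"z":0,"wx":0,"wy":0,"wz":0},{"x":0,"y":0,"z":0,"wx":0,"wy":0,"wz":0}]' >/dev/null; python3 chk.py 4 
```

```text
push -0.5 N  xin 566.2 mm
push -0.5 N  xin 566.2 mm
push -0.5 N  xin 566.2 mm
push -0.5 N  xin 566.2 mm
push -0.5 N  xin 566.2 mmFalse
False
False
False
False
```

```bash
sed -i 's/sys.exit(\(.*\))$/sys.exit(int(\1))/' chk.py
python3 -m creep '[{"x":-2,"y":0,"z":0,"wx":0,"wy":0,"wz":0},{"x":0,"y":0,"z":0,"wx":0,"wy":0,"wz":0}]' >/dev/null && python3 chk.py 4 &&
python3 -m creep '[{"x":-2,"y":0,"z":0,"wx":0,"wy":0,"wz":0},{"x":0,"y":0,"z":0,"wx":0,"wy":0,"wz":0}]' >/dev/null && python3 chk.py 4 &&
python3 -m creep '[{"x":-2,"y":0,"z":0,"wx":0,"wy":0,"wz":0},{"x":0,"y":0,"z":0,"wx":0,"wy":0,"wz":0}]' >/dev/null && python3 chk.py 4 &&
python3 -m creep '[{"x":-2,"y":0,"z":0,"wx":0,"wy":0,"wz":0},{"x":0,"y":0,"z":0,"wx":0,"wy":0,"wz":0}]' >/dev/null && python3 chk.py 4 &&
python3 -m creep '[{"x":-2,"y":0,"z":0,"wx":0,"wy":0,"wz":0},{"x":0,"y":0,"z":0,"wx":0,"wy":0,"wz":0}]' >/dev/null && python3 chk.py 4 &&
python3 -m creep '[{"x":-2,"y":0,"z":0,"wx":0,"wy":0,"wz":0},{"x":0,"y":0,"z":0,"wx":0,"wy":0,"wz":0}]' >/dev/null && python3 chk.py 4; python3 -c "
from h import *
print(tool()[0], status.sense()['time_s'])"
```

```text
push -0.1 N  xin 567.4 mm
push 0.1 N  xin 569.5 mm
push 0.5 N  xin 571.2 mm
push 5.8 N  xin 571.7 mm
[ 0.5624842  -0.10770297  0.0423851 ] 4.8
```

```bash
python3 -m creep '[{"x":-2,"y":0,"z":0,"wx":0,"wy":0,"wz":0},{"x":0,"y":0,"z":0,"wx":0,"wy":0,"wz":0}]' >/dev/null && python3 chk.py 14 &&
python3 -m creep '[{"x":-2,"y":0,"z":0,"wx":0,"wy":0,"wz":0},{"x":0,"y":0,"z":0,"wx":0,"wy":0,"wz":0}]' >/dev/null && python3 chk.py 14 &&
python3 -m creep '[{"x":-1,"y":0,"z":0,"wx":0,"wy":0,"wz":0},{"x":0,"y":0,"z":0,"wx":0,"wy":0,"wz":0}]' >/dev/null && python3 chk.py 14 &&
python3 -m creep '[{"x":-1,"y":0,"z":0,"wx":0,"wy":0,"wz":0},{"x":0,"y":0,"z":0,"wx":0,"wy":0,"wz":0}]' >/dev/null && python3 chk.py 14 &&
python3 -m creep '[{"x":-1,"y":0,"z":0,"wx":0,"wy":0,"wz":0},{"x":0,"y":0,"z":0,"wx":0,"wy":0,"wz":0}]' >/dev/null && python3 chk.py 14 &&
python3 -m creep '[{"x":-1,"y":0,"z":0,"wx":0,"wy":0,"wz":0},{"x":0,"y":0,"z":0,"wx":0,"wy":0,"wz":0}]' >/dev/null && python3 chk.py 14 &&
python3 -m creep '[{"x":-1,"y":0,"z":0,"wx":0,"wy":0,"wz":0},{"x":0,"y":0,"z":0,"wx":0,"wy":0,"wz":0}]' >/dev/null && python3 chk.py 14 &&
python3 -m creep '[{"x":-1,"y":0,"z":0,"wx":0,"wy":0,"wz":0},{"x":0,"y":0,"z":0,"wx":0,"wy":0,"wz":0}]' >/dev/null && python3 chk.py 14
```

```text
push 6.8 N  xin 573.2 mm
push 6.9 N  xin 575.1 mm
push 6.8 N  xin 576.0 mm
push 7.4 N  xin 576.9 mm
push 7.4 N  xin 577.8 mm
push 10.1 N  xin 578.0 mm
push 11.0 N  xin 578.7 mm
push 11.5 N  xin 579.4 mm
```

```bash
python3 -m creep '[{"x":-1,"y":0,"z":0,"wx":0,"wy":0,"wz":0},{"x":0,"y":0,"z":0,"wx":0,"wy":0,"wz":0}]' >/dev/null && python3 chk.py 16 &&
python3 -m creep '[{"x":-1,"y":0,"z":0,"wx":0,"wy":0,"wz":0},{"x":0,"y":0,"z":0,"wx":0,"wy":0,"wz":0}]' >/dev/null && python3 chk.py 16 &&
python3 -m creep '[{"x":-1,"y":0,"z":0,"wx":0,"wy":0,"wz":0},{"x":0,"y":0,"z":0,"wx":0,"wy":0,"wz":0}]' >/dev/null && python3 chk.py 16 &&
python3 -m creep '[{"x":-1,"y":0,"z":0,"wx":0,"wy":0,"wz":0},{"x":0,"y":0,"z":0,"wx":0,"wy":0,"wz":0}]' >/dev/null && python3 chk.py 16 &&
python3 -m creep '[{"x":-1,"y":0,"z":0,"wx":0,"wy":0,"wz":0},{"x":0,"y":0,"z":0,"wx":0,"wy":0,"wz":0}]' >/dev/null && python3 chk.py 16 &&
python3 -m creep '[{"x":-1,"y":0,"z":0,"wx":0,"wy":0,"wz":0},{"x":0,"y":0,"z":0,"wx":0,"wy":0,"wz":0}]' >/dev/null && python3 chk.py 16
```

```text
push 12.5 N  xin 580.3 mm
push 12.8 N  xin 581.2 mm
push 12.4 N  xin 582.1 mm
push 14.1 N  xin 582.8 mm
push 15.8 N  xin 583.0 mm
push 18.4 N  xin 583.1 mm
```

At the stop (18 N, no more travel). Retreating so that it springs out.

```bash
python3 -m creep '[{"x":12,"y":0,"z":0,"wx":0,"wy":0,"wz":0},{"x":12,"y":0,"z":0,"wx":0,"wy":0,"wz":0},{"x":12,"y":0,"z":0,"wx":0,"wy":0,"wz":0},{"x":12,"y":0,"z":0,"wx":0,"wy":0,"wz":0},{"x":12,"y":0,"z":0,"wx":0,"wy":0,"wz":0},{"x":12,"y":0,"z":0,"wx":0,"wy":0,"wz":0},{"x":12,"y":0,"z":0,"wx":0,"wy":0,"wz":0},{"x":12,"y":0,"z":0,"wx":0,"wy":0,"wz":0},{"x":12,"y":0,"z":0,"wx":0,"wy":0,"wz":0},{"x":6,"y":0,"z":0,"wx":0,"wy":0,"wz":0},{"x":0,"y":0,"z":0,"wx":0,"wy":0,"wz":0}]'; python3 chk.py 2 &&
python3 -m creep '[{"x":0,"y":0,"z":-30,"wx":0,"wy":0,"wz":0},{"x":0,"y":0,"z":-30,"wx":0,"wy":0,"wz":0},{"x":0,"y":0,"z":-30,"wx":0,"wy":0,"wz":0},{"x":0,"y":0,"z":-30,"wx":0,"wy":0,"wz":0},{"x":0,"y":0,"z":0,"wx":0,"wy":0,"wz":0},{"x":0,"y":0,"z":0,"wx":0,"wy":0,"wz":0}]' -0.4
python3 - <<'E'
from h import *
snap('side','d2'); snap('scene','s2')
ex=np.array([.990,-.138]); ey=np.array([.138,.990])
for f in ('s2','d2'):
    c=load(f); P=pts(c); hsv=cv2.cvtColor(c['frame'],cv2.COLOR_BGR2HSV)
    m=(cv2.inRange(hsv,(22,120,80),(35,255,255))>0)&(np.hypot(P[...,0]-.55,P[...,1]+.108)<.15)
    Q=P[m]; x=Q[:,:2]@ex; y=Q[:,:2]@ey; z=Q[:,2]
    k=(z>.077)&(z<.087)&(x<.58)
    if k.sum()>20: print(f,k.sum(),'x',np.percentile(x[k],[2,50,98]).round(4),'y',np.percentile(y[k],[1,99]).round(4))
print('above coupling',shift([.515,-.329,.12])); print(status.sense()['gripper_width'])
E
```

```text
time_s: 8.7
tcp_pos: [0.4663, -0.0941, 0.0426]
orientation: [0.0, 0.069, 0.998, 0.0]
force: [0.2, 0.4, -0.4]
gripper_width: 0.0003
push -0.2 N  xin 474.6 mm
time_s: 9.3
tcp_pos: [0.4678, -0.0944, 0.1631]
orientation: [0.001, 0.069, 0.998, 0.0]
force: [-0.0, -0.5, -0.5]
gripper_width: 0.0402
s2 356 x [0.5035 0.5165 0.5264] y [-0.0956  0.0366]
d2 527 x [0.5046 0.5161 0.5253] y [-0.0954  0.0346]
above coupling [ -80.6 -225.7   41.5]
0.04835478773907074
```

View pics/d2.png

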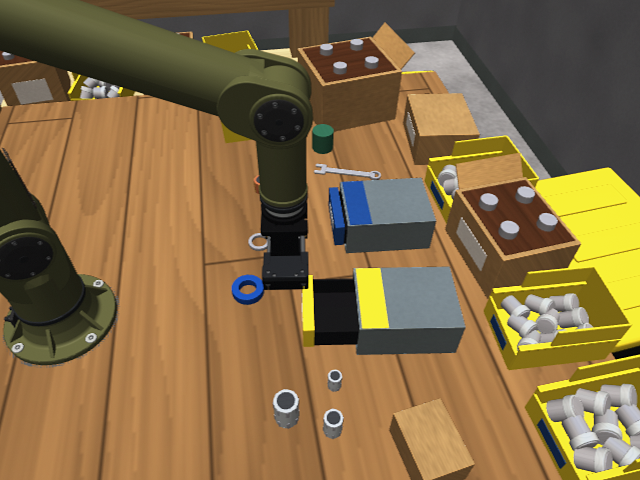

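Yellow drawer is fully out: panel at (308,310), black tray visible, blue still shut. Now above the coupling.

```bash
python3 -m creep '[{"x":-10,"y":-28,"z":0,"wx":0,"wy":0,"wz":0},{"x":-10,"y":-28,"z":0,"wx":0,"wy":0,"wz":0},{"x":-10,"y":-28,"z":0,"wx":0,"wy":0,"wz":0},{"x":-10,"y":-28,"z":0,"wx":0,"wy":0,"wz":0},{"x":-10,"y":-28,"z":0,"wx":0,"wy":0,"wz":0},{"x":-10,"y":-28,"z":0,"wx":0,"wy":0,"wz":0},{"x":-10,"y":-28,"z":0,"wx":0,"wy":0,"wz":0},{"x":-10,"y":-28,"z":10,"wx":0,"wy":0,"wz":0},{"x":0,"y":0,"z":0,"wx":0,"wy":0,"wz":0},{"x":0,"y":0,"z":0,"wx":0,"wy":0,"wz":0}]'
python3 - <<'E'
from h import *
c=snap('wrist','w1'); P=pts(c)
k=(P[...,2]>.04)&(P[...,2]<.06)&(np.hypot(P[...,0]-.515,P[...,1]+.329)<.045)&(c['z_map']>0)
q=P[k]; print(len(q)); 
if len(q): print(cv2.minEnclosingCircle((q[:,:2]*1000).astype(np.float32)),np.percentile(q[:,2],[50,95]))
print(shift([.515,-.329,.016]),status.sense()['gripper_width'])
E
```

```text
time_s: 10.4
tcp_pos: [0.5141, -0.3273, 0.1507]
orientation: [-0.002, 0.07, 0.998, 0.0]
force: [-0.8, 0.5, -0.4]
gripper_width: 0.0609
1450
((513.133544921875, -329.5215759277344), 17.53947639465332) [0.05130749 0.05260279]
[ -1.   -2.7 135.3] 0.06058003918451867
```

View pics/w1.png

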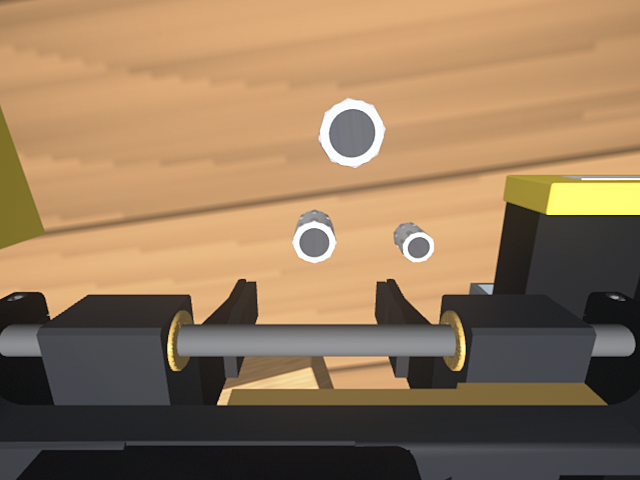

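The wrist view shows the middle coupling at (314,242), between the jaws laterally, with a diameter of 35.1 mm. The big one is at (352,133) and the small one at (417,246), both clear.

```bash
python3 -m creep '[{"x":1,"y":-3,"z":10,"wx":0,"wy":0,"wz":0},{"x":0,"y":0,"z":20,"wx":0,"wy":0,"wz":0},{"x":0,"y":0,"z":20,"wx":0,"wy":0,"wz":0},{"x":0,"y":0,"z":20,"wx":0,"wy":0,"wz":0},{"x":0,"y":0,"z":20,"wx":0,"wy":0,"wz":0},{"x":0,"y":0,"z":20,"wx":0,"wy":0,"wz":0},{"x":0,"y":0,"z":14,"wx":0,"wy":0,"wz":0},{"x":0,"y":0,"z":8,"wx":0,"wy":0,"wz":0},{"x":0,"y":0,"z":0,"wx":0,"wy":0,"wz":0}]' &&
python3 -m creep '[{"x":0,"y":0,"z":0,"wx":0,"wy":0,"wz":0},{"x":0,"y":0,"z":0,"wx":0,"wy":0,"wz":0},{"x":0,"y":0,"z":0,"wx":0,"wy":0,"wz":0},{"x":0,"y":0,"z":0,"wx":0,"wy":0,"wz":0},{"x":0,"y":0,"z":0,"wx":0,"wy":0,"wz":0}]' 1
python3 - <<'E'
from h import *
t=.566*np.array([.99,-.138])-.0295*np.array([.138,.99]); print(t,shift([*t,.18]))
E
```

```text
time_s: 11.35
tcp_pos: [0.5134, -0.3292, 0.0196]
orientation: [-0.001, 0.069, 0.998, 0.0]
force: [-0.3, -0.6, -0.9]
gripper_width: 0.061
time_s: 11.85
tcp_pos: [0.5142, -0.33, 0.0211]
orientation: [0.0, 0.069, 0.998, 0.0]
force: [-0.2, 1.0, 2.5]
gripper_width: 0.0332
[ 0.556269 -0.107313] [ -11.   226.4 -158.8]
```

```bash
python3 -m creep '[{"x":0,"y":0,"z":-10,"wx":0,"wy":0,"wz":0},{"x":0,"y":0,"z":-30,"wx":0,"wy":0,"wz":0},{"x":0,"y":0,"z":-30,"wx":0,"wy":0,"wz":0},{"x":0,"y":0,"z":-30,"wx":0,"wy":0,"wz":0},{"x":0,"y":0,"z":-30,"wx":0,"wy":0,"wz":0},{"x":0,"y":0,"z":-30,"wx":0,"wy":0,"wz":0},{"x":0,"y":0,"z":0,"wx":0,"wy":0,"wz":0}]' &&
python3 -m creep '[{"x":0,"y":20,"z":0,"wx":0,"wy":0,"wz":0},{"x":-2,"y":26,"z":0,"wx":0,"wy":0,"wz":0},{"x":-2,"y":26,"z":0,"wx":0,"wy":0,"wz":0},{"x":-2,"y":26,"z":0,"wx":0,"wy":0,"wz":0},{"x":-2,"y":26,"z":0,"wx":0,"wy":0,"wz":0},{"x":-2,"y":26,"z":0,"wx":0,"wy":0,"wz":0},{"x":-1,"y":26,"z":0,"wx":0,"wy":0,"wz":0},{"x":0,"y":26,"z":0,"wx":0,"wy":0,"wz":0},{"x":0,"y":16,"z":0,"wx":0,"wy":0,"wz":0},{"x":0,"y":8,"z":0,"wx":0,"wy":0,"wz":0},{"x":0,"y":0,"z":0,"wx":0,"wy":0,"wz":0},{"x":0,"y":0,"z":0,"wx":0,"wy":0,"wz":0}]'
python3 - <<'E'
from h import *
print(shift([.556,-.107,.05]))
snap('side','d3')
c=snap('scene','s3')
E
```

```text
time_s: 12.55
tcp_pos: [0.5157, -0.3321, 0.1856]
orientation: [0.004, 0.07, 0.998, -0.001]
force: [0.3, -0.1, -1.5]
gripper_width: 0.0333
time_s: 13.75
tcp_pos: [0.5555, -0.1091, 0.1803]
orientation: [-0.0, 0.07, 0.998, -0.0]
force: [-0.9, -1.0, -1.7]
gripper_width: 0.0334
[ -0.2   2.3 130.3]
```

View pics/d3.png

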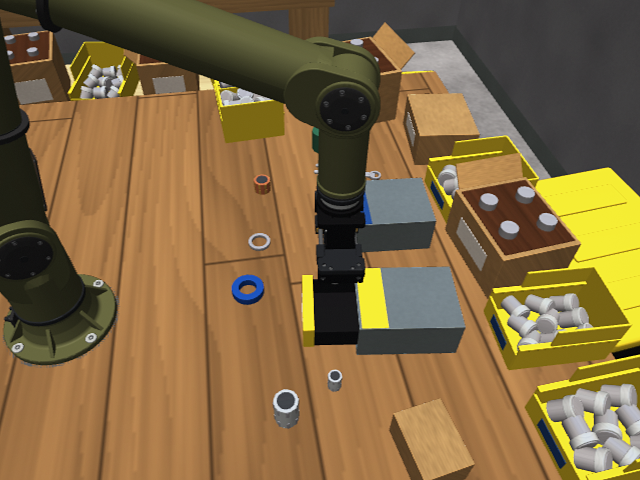

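The coupling is gone from (333,422), and the gripper holds it above the tray at about (340,265). Lowering.

```bash
python3 -m creep '[{"x":0,"y":2,"z":10,"wx":0,"wy":0,"wz":0},{"x":0,"y":0,"z":20,"wx":0,"wy":0,"wz":0},{"x":0,"y":0,"z":20,"wx":0,"wy":0,"wz":0},{"x":0,"y":0,"z":20,"wx":0,"wy":0,"wz":0},{"x":0,"y":0,"z":20,"wx":0,"wy":0,"wz":0},{"x":0,"y":0,"z":20,"wx":0,"wy":0,"wz":0},{"x":0,"y":0,"z":12,"wx":0,"wy":0,"wz":0},{"x":0,"y":0,"z":5,"wx":0,"wy":0,"wz":0},{"x":0,"y":0,"z":0,"wx":0,"wy":0,"wz":0},{"x":0,"y":0,"z":0,"wx":0,"wy":0,"wz":0}]' &&
python3 -m creep '[{"x":0,"y":0,"z":1,"wx":0,"wy":0,"wz":0},{"x":0,"y":0,"z":0,"wx":0,"wy":0,"wz":0}]'
python3 -m creep '[{"x":0,"y":0,"z":1,"wx":0,"wy":0,"wz":0},{"x":0,"y":0,"z":0,"wx":0,"wy":0,"wz":0}]'
```

```text
time_s: 14.85
tcp_pos: [0.557, -0.1061, 0.0543]
orientation: [0.001, 0.069, 0.998, -0.0]
force: [0.2, 0.1, -1.9]
gripper_width: 0.0333
time_s: 15.05
tcp_pos: [0.5568, -0.1058, 0.0532]
orientation: [0.001, 0.069, 0.998, 0.0]
force: [0.3, -0.7, -1.7]
gripper_width: 0.0333
time_s: 15.25
tcp_pos: [0.5564, -0.1058, 0.0517]
orientation: [0.0, 0.069, 0.998, 0.0]
force: [0.3, 0.4, -2.0]
gripper_width: 0.0333
```

```bash
python3 -m creep '[{"x":0,"y":0,"z":2,"wx":0,"wy":0,"wz":0},{"x":0,"y":0,"z":0,"wx":0,"wy":0,"wz":0}]' | grep -E 'tcp|force'
python3 -m creep '[{"x":0,"y":0,"z":1,"wx":0,"wy":0,"wz":0},{"x":0,"y":0,"z":0,"wx":0,"wy":0,"wz":0}]'| grep -E 'tcp|force'
python3 -m creep '[{"x":0,"y":0,"z":0.7,"wx":0,"wy":0,"wz":0},{"x":0,"y":0,"z":0,"wx":0,"wy":0,"wz":0}]'| grep -E 'tcp|force'
```

```text
tcp_pos: [0.5561, -0.1058, 0.0493]
force: [-1.1, -0.7, -0.9]
tcp_pos: [0.5563, -0.1059, 0.049]
force: [-2.1, 0.2, 3.4]
tcp_pos: [0.5568, -0.1059, 0.049]
force: [-2.8, 0.8, 6.5]
```

Foot is on the floor (6.5 N up). I'll open to 61 mm, rise, and then check.

```bash
python3 -m creep '[{"x":0,"y":0,"z":-0.7,"wx":0,"wy":0,"wz":0},{"x":0,"y":0,"z":0,"wx":0,"wy":0,"wz":0},{"x":0,"y":0,"z":0,"wx":0,"wy":0,"wz":0},{"x":0,"y":0,"z":0,"wx":0,"wy":0,"wz":0},{"x":0,"y":0,"z":0,"wx":0,"wy":0,"wz":0}]' -0.4
python3 -m creep '[{"x":0,"y":0,"z":-10,"wx":0,"wy":0,"wz":0},{"x":0,"y":0,"z":-20,"wx":0,"wy":0,"wz":0},{"x":0,"y":0,"z":-30,"wx":0,"wy":0,"wz":0},{"x":0,"y":0,"z":-30,"wx":0,"wy":0,"wz":0},{"x":0,"y":0,"z":-30,"wx":0,"wy":0,"wz":0},{"x":0,"y":0,"z":-10,"wx":0,"wy":0,"wz":0}]'
python3 -m creep '[{"x":15,"y":0,"z":0,"wx":0,"wy":0,"wz":0},{"x":17,"y":0,"z":0,"wx":0,"wy":0,"wz":0},{"x":17,"y":0,"z":0,"wx":0,"wy":0,"wz":0},{"x":17,"y":0,"z":0,"wx":0,"wy":0,"wz":0},{"x":17,"y":0,"z":0,"wx":0,"wy":0,"wz":0},{"x":0,"y":0,"z":0,"wx":0,"wy":0,"wz":0},{"x":0,"y":0,"z":0,"wx":0,"wy":0,"wz":0}]' 1
python3 - <<'E'
from h import *
c=snap('wrist','w2'); P=pts(c)
d=snap('side','d4'); s=snap('scene','s4')
cv2.imwrite('pics/v4.png',np.hstack([cv2.resize(c['frame'],(400,300)),cv2.resize(d['frame'][230:380,250:450],(400,300))]))
for c in (c,d,s):
    P=pts(c); g=cv2.cvtColor(c['frame'],cv2.COLOR_BGR2HSV)
    k=(P[...,2]>.072)&(P[...,2]<.085)&(np.hypot(P[...,0]-.556,P[...,1]+.107)<.035)&(g[...,1]<70)
    q=P[k]; print(len(q),len(q)>5 and (cv2.minEnclosingCircle((q[:,:2]*1000).astype(np.float32)),np.percentile(q[:,2],[5,50,95])))
p=.475*np.array([.99,-.138])-.0295*np.array([.138,.99]); print(shift([*p,.042]),status.sense()['time_s'])
E
```

```text
time_s: 16.35
tcp_pos: [0.5563, -0.1059, 0.0484]
orientation: [-0.0, 0.069, 0.998, -0.0]
force: [-1.0, 0.3, 0.8]
gripper_width: 0.0591
time_s: 16.95
tcp_pos: [0.5582, -0.1065, 0.1826]
orientation: [0.003, 0.07, 0.998, 0.0]
force: [1.4, -0.1, 0.2]
gripper_width: 0.0609
time_s: 17.65
tcp_pos: [0.4744, -0.0942, 0.1786]
orientation: [0.0, 0.069, 0.998, 0.0]
force: [0.7, 0.4, 0.2]
gripper_width: 0.0128
292 (((544.1044311523438, -104.34945678710938), 10.869808197021484), array([0.07311051, 0.07866801, 0.08036688]))
207 (((555.6838989257812, -104.72271728515625), 18.248918533325195), array([0.07314797, 0.07705627, 0.07927213]))
122 (((556.532958984375, -106.44548034667969), 18.192996978759766), array([0.07348667, 0.07882299, 0.08291672]))
[  8.5  -1.4 136.6] 17.8
```

View pics/v4.png

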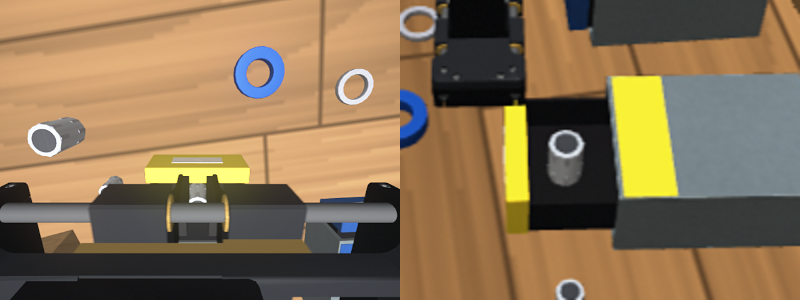

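The coupling stands upright in the tray (crop at (566,150), top at z≈0.078). Going down in front and pressing home: about 17 mm to contact, ~80 mm to shut, then on to the stop.

```bash
python3 -m creep '[{"x":8,"y":0,"z":10,"wx":0,"wy":0,"wz":0},{"x":0,"y":0,"z":30,"wx":0,"wy":0,"wz":0},{"x":0,"y":0,"z":30,"wx":0,"wy":0,"wz":0},{"x":0,"y":0,"z":30,"wx":0,"wy":0,"wz":0},{"x":0,"y":0,"z":26,"wx":0,"wy":0,"wz":0},{"x":0,"y":0,"z":10,"wx":0,"wy":0,"wz":0},{"x":0,"y":0,"z":0,"wx":0,"wy":0,"wz":0}]' && python3 chk.py 5 &&
python3 -m creep '[{"x":-4,"y":-1,"z":0,"wx":0,"wy":0,"wz":0},{"x":-4,"y":0,"z":0,"wx":0,"wy":0,"wz":0},{"x":-3,"y":0,"z":0,"wx":0,"wy":0,"wz":0},{"x":-2,"y":0,"z":0,"wx":0,"wy":0,"wz":0},{"x":-2,"y":0,"z":0,"wx":0,"wy":0,"wz":0},{"x":-2,"y":0,"z":0,"wx":0,"wy":0,"wz":0},{"x":-2,"y":0,"z":0,"wx":0,"wy":0,"wz":0},{"x":-2,"y":0,"z":0,"wx":0,"wy":0,"wz":0},{"x":-2,"y":0,"z":0,"wx":0,"wy":0,"wz":0}]' >/dev/null && python3 chk.py 7 &&
python3 -m creep '[{"x":-2,"y":0,"z":0,"wx":0,"wy":0,"wz":0},{"x":-2,"y":0,"z":0,"wx":0,"wy":0,"wz":0},{"x":-2,"y":0,"z":0,"wx":0,"wy":0,"wz":0},{"x":-2,"y":0,"z":0,"wx":0,"wy":0,"wz":0},{"x":-2,"y":0,"z":0,"wx":0,"wy":0,"wz":0},{"x":-2,"y":0,"z":0,"wx":0,"wy":0,"wz":0},{"x":-2,"y":0,"z":0,"wx":0,"wy":0,"wz":0},{"x":-2,"y":0,"z":0,"wx":0,"wy":0,"wz":0},{"x":-2,"y":0,"z":0,"wx":0,"wy":0,"wz":0},{"x":-2,"y":0,"z":0,"wx":0,"wy":0,"wz":0}]' >/dev/null && python3 chk.py 9
```

```text
time_s: 18.5
tcp_pos: [0.4645, -0.0933, 0.041]
orientation: [-0.002, 0.07, 0.998, -0.0]
force: [0.8, -0.0, 0.2]
gripper_width: 0.0002
push -0.8 N  xin 472.8 mm
push 4.2 N  xin 496.6 mm
push 4.3 N  xin 517.2 mm
```

```bash
python3 -m creep '[{"x":-3,"y":0,"z":0,"wx":0,"wy":0,"wz":0},{"x":-3,"y":0,"z":0,"wx":0,"wy":0,"wz":0},{"x":-3,"y":0,"z":0,"wx":0,"wy":0,"wz":0},{"x":-3,"y":0,"z":0,"wx":0,"wy":0,"wz":0},{"x":-3,"y":0,"z":0,"wx":0,"wy":0,"wz":0},{"x":-3,"y":0,"z":0,"wx":0,"wy":0,"wz":0},{"x":-3,"y":0,"z":0,"wx":0,"wy":0,"wz":0},{"x":-3,"y":0,"z":0,"wx":0,"wy":0,"wz":0},{"x":-3,"y":0,"z":0,"wx":0,"wy":0,"wz":0},{"x":-3,"y":0,"z":0,"wx":0,"wy":0,"wz":0},{"x":-3,"y":0,"z":0,"wx":0,"wy":0,"wz":0},{"x":-3,"y":0,"z":0,"wx":0,"wy":0,"wz":0}]' >/dev/null && python3 chk.py 10 &&
python3 -m creep '[{"x":-2,"y":0,"z":0,"wx":0,"wy":0,"wz":0},{"x":-2,"y":0,"z":0,"wx":0,"wy":0,"wz":0},{"x":-2,"y":0,"z":0,"wx":0,"wy":0,"wz":0},{"x":-2,"y":0,"z":0,"wx":0,"wy":0,"wz":0},{"x":-2,"y":0,"z":0,"wx":0,"wy":0,"wz":0},{"x":-2,"y":0,"z":0,"wx":0,"wy":0,"wz":0},{"x":-2,"y":0,"z":0,"wx":0,"wy":0,"wz":0},{"x":-2,"y":0,"z":0,"wx":0,"wy":0,"wz":0},{"x":0,"y":0,"z":0,"wx":0,"wy":0,"wz":0}]' >/dev/null && python3 chk.py 10 &&
python3 -m creep '[{"x":-1,"y":0,"z":0,"wx":0,"wy":0,"wz":0},{"x":-1,"y":0,"z":0,"wx":0,"wy":0,"wz":0},{"x":-1,"y":0,"z":0,"wx":0,"wy":0,"wz":0},{"x":-1,"y":0,"z":0,"wx":0,"wy":0,"wz":0},{"x":0,"y":0,"z":0,"wx":0,"wy":0,"wz":0}]' >/dev/null && python3 chk.py 10 &&
python3 -m creep '[{"x":-1,"y":0,"z":0,"wx":0,"wy":0,"wz":0},{"x":-1,"y":0,"z":0,"wx":0,"wy":0,"wz":0},{"x":0,"y":0,"z":0,"wx":0,"wy":0,"wz":0}]' >/dev/null && python3 chk.py 12; python3 -c "
from h import *
print(tool()[0])"
```

```text
push 6.8 N  xin 552.7 mm
push 6.8 N  xin 568.8 mm
push 7.7 N  xin 572.5 mm
push 7.0 N  xin 574.4 mm
[ 0.56518266 -0.10810039  0.04235732]
```

```bash
python3 -m creep '[{"x":-1,"y":0,"z":0,"wx":0,"wy":0,"wz":0},{"x":-1,"y":0,"z":0,"wx":0,"wy":0,"wz":0},{"x":0,"y":0,"z":0,"wx":0,"wy":0,"wz":0}]' >/dev/null && python3 chk.py 15.5 &&
python3 -m creep '[{"x":-1,"y":0,"z":0,"wx":0,"wy":0,"wz":0},{"x":0,"y":0,"z":0,"wx":0,"wy":0,"wz":0}]' >/dev/null && python3 chk.py 15.5 &&
python3 -m creep '[{"x":-1,"y":0,"z":0,"wx":0,"wy":0,"wz":0},{"x":0,"y":0,"z":0,"wx":0,"wy":0,"wz":0}]' >/dev/null && python3 chk.py 15.5 &&
python3 -m creep '[{"x":-1,"y":0,"z":0,"wx":0,"wy":0,"wz":0},{"x":0,"y":0,"z":0,"wx":0,"wy":0,"wz":0}]' >/dev/null && python3 chk.py 15.5 &&
python3 -m creep '[{"x":-1,"y":0,"z":0,"wx":0,"wy":0,"wz":0},{"x":0,"y":0,"z":0,"wx":0,"wy":0,"wz":0}]' >/dev/null && python3 chk.py 15.5 &&
python3 -m creep '[{"x":-1,"y":0,"z":0,"wx":0,"wy":0,"wz":0},{"x":0,"y":0,"z":0,"wx":0,"wy":0,"wz":0}]' >/dev/null && python3 chk.py 15.5 &&
python3 -m creep '[{"x":-1,"y":0,"z":0,"wx":0,"wy":0,"wz":0},{"x":0,"y":0,"z":0,"wx":0,"wy":0,"wz":0}]' >/dev/null && python3 chk.py 15.5 &&
python3 -m creep '[{"x":-1,"y":0,"z":0,"wx":0,"wy":0,"wz":0},{"x":0,"y":0,"z":0,"wx":0,"wy":0,"wz":0}]' >/dev/null && python3 chk.py 15.5 &&
python3 -m creep '[{"x":-1,"y":0,"z":0,"wx":0,"wy":0,"wz":0},{"x":0,"y":0,"z":0,"wx":0,"wy":0,"wz":0}]' >/dev/null && python3 chk.py 15.5 &&
python3 -m creep '[{"x":-1,"y":0,"z":0,"wx":0,"wy":0,"wz":0},{"x":0,"y":0,"z":0,"wx":0,"wy":0,"wz":0}]' >/dev/null && python3 chk.py 15.5
```

```text
push 6.4 N  xin 576.4 mm
push 7.9 N  xin 577.4 mm
push 7.6 N  xin 578.3 mm
push 9.1 N  xin 578.6 mm
push 12.5 N  xin 579.1 mm
push 12.0 N  xin 579.9 mm
push 12.1 N  xin 580.8 mm
push 12.5 N  xin 581.7 mm
push 13.6 N  xin 582.5 mm
push 15.3 N  xin 582.8 mm
```

One more step to be surely at the stop, then a gentle retreat.

```bash
python3 -m creep '[{"x":-1,"y":0,"z":0,"wx":0,"wy":0,"wz":0},{"x":0,"y":0,"z":0,"wx":0,"wy":0,"wz":0}]' >/dev/null; python3 chk.py 16.5 &&
python3 -m creep '[{"x":-0.7,"y":0,"z":0,"wx":0,"wy":0,"wz":0},{"x":0,"y":0,"z":0,"wx":0,"wy":0,"wz":0}]' >/dev/null; python3 chk.py 30
python3 -m creep '[{"x":2,"y":0,"z":0,"wx":0,"wy":0,"wz":0},{"x":2,"y":0,"z":0,"wx":0,"wy":0,"wz":0},{"x":2,"y":0,"z":0,"wx":0,"wy":0,"wz":0},{"x":2,"y":0,"z":0,"wx":0,"wy":0,"wz":0},{"x":2,"y":0,"z":0,"wx":0,"wy":0,"wz":0},{"x":2,"y":0,"z":0,"wx":0,"wy":0,"wz":0},{"x":3,"y":0,"z":0,"wx":0,"wy":0,"wz":0},{"x":5,"y":0,"z":0,"wx":0,"wy":0,"wz":0},{"x":8,"y":0,"z":0,"wx":0,"wy":0,"wz":0},{"x":8,"y":0,"z":0,"wx":0,"wy":0,"wz":0},{"x":8,"y":0,"z":0,"wx":0,"wy":0,"wz":0},{"x":0,"y":0,"z":0,"wx":0,"wy":0,"wz":0}]' >/dev/null; python3 chk.py 3
python3 -m creep '[{"x":20,"y":0,"z":-10,"wx":0,"wy":0,"wz":0},{"x":20,"y":0,"z":-30,"wx":0,"wy":0,"wz":0},{"x":20,"y":0,"z":-30,"wx":0,"wy":0,"wz":0},{"x":0,"y":0,"z":-30,"wx":0,"wy":0,"wz":0},{"x":0,"y":0,"z":-30,"wx":0,"wy":0,"wz":0},{"x":0,"y":0,"z":0,"wx":0,"wy":0,"wz":0},{"x":0,"y":0,"z":0,"wx":0,"wy":0,"wz":0},{"x":0,"y":0,"z":0,"wx":0,"wy":0,"wz":0}]'
python3 - <<'E'
from h import *
snap('side','d5'); snap('scene','s5')
ex=np.array([.990,-.138]); ey=np.array([.138,.990])
for f in ('s5','d5'):
    c=load(f); P=pts(c); hsv=cv2.cvtColor(c['frame'],cv2.COLOR_BGR2HSV)
    m=(cv2.inRange(hsv,(22,120,80),(35,255,255))>0)&(np.hypot(P[...,0]-.55,P[...,1]+.108)<.15)
    Q=P[m]; x=Q[:,:2]@ex; z=Q[:,2]; k=(z>.077)&(z<.087)
    print(f,k.sum(),'x',np.percentile(x[k],[2,50,98]).round(4))
E
```

```text
push 17.4 N  xin 583.0 mm
push 17.4 N  xin 583.0 mm
push 0.7 N  xin 542.2 mm
time_s: 27.6
tcp_pos: [0.4743, -0.0954, 0.1716]
orientation: [-0.001, 0.069, 0.998, -0.0]
force: [-0.5, -0.2, -0.6]
gripper_width: 0.0004
s5 322 x [0.5826 0.5932 0.6046]
d5 618 x [0.5834 0.5936 0.604 ]
```

View pics/d5.png

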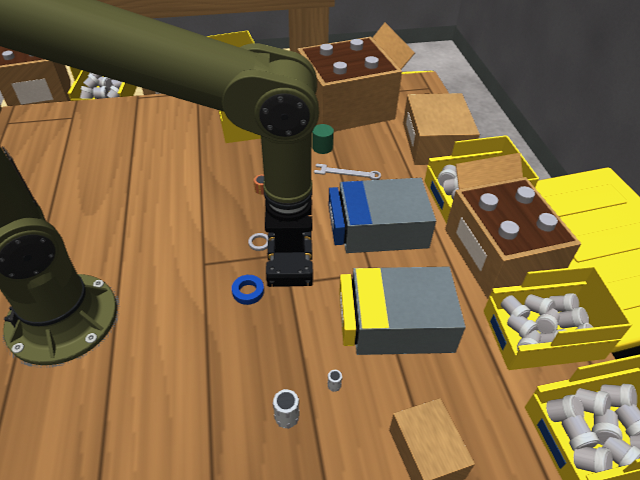

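The yellow front is back at its shut place (347,312), matching the first measurement (0.583). Blue is shut, the other things look unmoved and the arm is clear.

```bash
python3 -c "
from h import *
print(env.sign_off())"
```

```text
the job is handed in; nothing more can be done
None
```

I handed the job in at about 28 s of the 72 s. The yellow drawer is shut again with the coupling inside, but I couldn't see into it after closing.

- **Release:** I pressed the yellow drawer to its stop, about 18 N and 11.5 mm in, and it sprang fully out.
- **Coupling:** I picked the middle of the three sizes, measured at 35.1 mm across. It was seen upright on the tray floor, its top at about 78 mm, before I closed the drawer.
- **Closing:** I pressed the drawer to the stop again, at most 17.4 N in the readings after each step, then backed off slowly.

**Last checks:**
- The yellow drawer stayed shut on its own, with its front within about 1 mm of where it started.
- The blue drawer was still shut, and the other things on the bench looked unmoved (by eye, not measured).
- The arm was clear of everything.

**What went wrong:** The first move calls were refused because each row needs all six values. A fault in my force-check script also stopped one approach early. Neither had any effect on the scene. No checks disagreed, except that one partly hidden wrist view gave an off-centre reading of the coupling; I used the side and scene views instead.

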